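# Batch the channel brackets through the tipping station

## Task

Between two and four U-shaped channel brackets lie among other hardware on the dark mat: slide the tipping station's clear guard fully shut, load every bracket into the steel pan behind it, then slide the guard fully open. Lift the pan by its black bar until it is tipped to 55 degrees (never beyond 65, and never tip it unless the guard is open), hold it there for about three seconds so that the brackets slide into the blue bin, and lower it until it is level again. Finish with every bracket lying in the blue bin, the pan level and the guard fully shut, and leave the other hardware on the mat where it lies.

Things in the scene. Friction and masses are not known exactly. Their poses are not given: they have to be found in the camera images.
- bracket1: U-shaped channel bracket of bare aluminium sheet with dark holes, 75 long (its x) x 36 wide (its y) x 30 high, 4 mm sheet, about 0.11 kg; starts open side down, its web flat on top, at any yaw on the dark mat. Origin: centre of its underside (the open side), z towards the web. Alike with the other brackets; may be absent.
- bracket2: U-shaped channel bracket of bare aluminium sheet with dark holes, 75 long (its x) x 36 wide (its y) x 30 high, 4 mm sheet, about 0.11 kg; starts open side down, its web flat on top, at any yaw on the dark mat. Origin: centre of its underside (the open side), z towards the web. Alike with the other brackets; may be absent.
- bracket3: U-shaped channel bracket of bare aluminium sheet with dark holes, 75 long (its x) x 36 wide (its y) x 30 high, 4 mm sheet, about 0.11 kg; starts open side down, its web flat on top, at any yaw on the dark mat. Origin: centre of its underside (the open side), z towards the web. Alike with the other brackets; may be absent.
- bracket4: U-shaped channel bracket of bare aluminium sheet with dark holes, 75 long (its x) x 36 wide (its y) x 30 high, 4 mm sheet, about 0.11 kg; starts open side down, its web flat on top, at any yaw on the dark mat. Origin: centre of its underside (the open side), z towards the web. Alike with the other brackets; may be absent.
- station: Fixed tipping station, origin on the table under the middle of the pan's hinge line, z up. x: along hinge line and guard track, away from the robot; y: from pan to blue bin. Hinge line 125 mm up. Grey housing under the pan; cheeks at x -122 and 122 (y -62 to -2), 137 high; white tick scale, long tick at 55 degrees, on the far cheek (x 128, y -88 to -2), up to 213 high. Place and yaw vary.
- pan (a joint): Tilt of the pan in rad: 0 level (a stop), grows as the rear end with the bar is lifted about the hinge line, mouth towards the bin; 55 degrees is 0.96; no stop there (range to 1.6). Stiff pivot (0.7 N m): stays where left; lifting takes about 4 to 9 N at the bar, and it must be brought down to become level.
- pan_floor (a point): Centre of the top face of the pan's floor; axes as the station's when level, turning with the pan. Open steel pan, inside 200 (x) x 171 (y) mm; floor top at hinge height (125 mm up when level); 10 mm walls rise 40 above the floor on three sides; the +y side, at the hinge line 85.5 mm from here, is an open mouth.
- pan_bar (a point): Middle of the pan's black lifting bar: round, 14 in diameter, 140 long along the station's x (120 free between its arms), 44 mm behind the rear wall. From the hinge line 225 mm to -y and 10 up when level; circles the hinge line as the pan tips. It can turn between the finger pads, so the gripper may stay pointing down.
- guard (a joint): Travel of the guard in m: 0 is fully shut (panel across the pan's mouth), 0.21 is fully open; grows as it slides to the station's +x. Stays where it is left; friction 2 N. Starts partly open.
- guard_grip (a point): Grip point in the guard's black upright tab (40 along x, 14 thick along y, 42 high), 19 below its top, 215 mm above the table. The tab stands on the near (-x) end of a clear panel, 200 long, 6 thick, from 95 to 190 mm above the table, 7 mm to the bin's side of the hinge line; at joint 0 the tab is 80 mm to -x of the middle of the mouth.
- bin_floor (a point): Centre of the inner floor of the blue bin (5 mm above the table), axes as the station's. The bin is fixed to the station, inside 250 (x) x 200 (y) mm; its wall next to the pan is 65 high, the side walls 100 and the far wall 115.
- flat_bar: Bystander: flat steel bar 85 x 26 x 10 with a slot, on the mat. Origin under its centre.
- angle_plate: Bystander: steel L plate 50 x 45, 50 high, 6 thick, on the mat; the upright leg at its -x end. Origin under its centre.
- profile_block: Bystander: solid aluminium profile piece 70 x 30 x 30 with dark grooves, on the mat. Origin under its centre.
Mind the look-alikes: they are no part of the job. What is shaped like the bracket1 but green, orange or pink is not meant.

How it is judged (in metres and radians):
On the way, in this order (a step that is already met when the one before it is completed fails the run):
1. the guard is fully shut (within 10 mm) (value of joint guard below 0.01 m), for 0.2 s.
2. every bracket lies released in the pan, the guard shut and the pan level (x of bracket1 in the frame of pan_floor between -0.105 and 0.105 m and y of bracket1 in the frame of pan_floor between -0.095 and 0.095 m and z of bracket1 in the frame of pan_floor between -0.01 and 0.075 m and x of bracket2 in the frame of pan_floor between -0.105 and 0.105 m and y of bracket2 in the frame of pan_floor between -0.095 and 0.095 m and z of bracket2 in the frame of pan_floor between -0.01 and 0.075 m and x of bracket3 in the frame of pan_floor between -0.105 and 0.105 m and y of bracket3 in the frame of pan_floor between -0.095 and 0.095 m and z of bracket3 in the frame of pan_floor between -0.01 and 0.075 m and x of bracket4 in the frame of pan_floor between -0.105 and 0.105 m and y of bracket4 in the frame of pan_floor between -0.095 and 0.095 m and z of bracket4 in the frame of pan_floor between -0.01 and 0.075 m and linear speed of each of bracket1, bracket2, bracket3, bracket4 below 0.02 m/s and contact force between the fingers and bracket1 below 0.2 N and contact force between the fingers and bracket2 below 0.2 N and contact force between the fingers and bracket3 below 0.2 N and contact force between the fingers and bracket4 below 0.2 N and value of joint guard below 0.012 m and value of joint pan below 0.06 rad), for 0.3 s.
3. the guard is fully open (within 10 mm), the pan still level (value of joint guard above 0.2 m and value of joint pan below 0.1 rad), for 0.2 s.
4. the pan is held tipped to 55 degrees, give or take 6, for two seconds, the guard open (value of joint pan between 0.855 and 1.065 rad and value of joint guard above 0.15 m), for 2 s.
5. the pan is level again (within 3.5 degrees) and every bracket lies in the blue bin (value of joint pan below 0.06 rad and x of bracket1 in the frame of bin_floor between -0.13 and 0.13 m and y of bracket1 in the frame of bin_floor between -0.105 and 0.105 m and z of bracket1 in the frame of bin_floor between -0.01 and 0.09 m and x of bracket2 in the frame of bin_floor between -0.13 and 0.13 m and y of bracket2 in the frame of bin_floor between -0.105 and 0.105 m and z of bracket2 in the frame of bin_floor between -0.01 and 0.09 m and x of bracket3 in the frame of bin_floor between -0.13 and 0.13 m and y of bracket3 in the frame of bin_floor between -0.105 and 0.105 m and z of bracket3 in the frame of bin_floor between -0.01 and 0.09 m and x of bracket4 in the frame of bin_floor between -0.13 and 0.13 m and y of bracket4 in the frame of bin_floor between -0.105 and 0.105 m and z of bracket4 in the frame of bin_floor between -0.01 and 0.09 m), for 0.2 s.
At the end, for the whole second after the job is handed in: Every bracket present lies at rest in the blue bin, the pan is level within 3.5 degrees, and the guard is fully shut within 10 mm (all of step 5 and linear speed of each of bracket1, bracket2, bracket3, bracket4 below 0.02 m/s and value of joint guard below 0.01 m); the robot touches nothing.
It fails at once if the pan is tipped beyond 67 degrees (value of joint pan above 1.17 rad).
It fails at once if the pan is tipped by more than 17 degrees while the guard is not open (value of joint pan above 0.3 rad and value of joint guard below 0.15 m).
It fails at once if other hardware on the mat is moved by more than 60 mm (distance of any of flat_bar, angle_plate, profile_block from where it was at the start of the episode above 0.06 m).
Of bracket1, bracket2, bracket3, bracket4 only 2 to 4 are there at a start; the rules pass over those that are not, and their reading is None.
At some moment in a run one of bracket1, bracket2, bracket3, bracket4 may be knocked a few centimetres aside while the robot is not near it.
Once in a run the grip may slacken for a moment while it holds something.
It also fails if it takes over 208 s, if anything falls off the work surface, if the arm or the gripper's body presses on something with over 40 N, if the wrist force passes 120 N, or if a joint passes its speed limit or range.

## Robot

A 6-joint arm with a two-finger parallel gripper is mounted at the origin on the work surface. World frame = base frame: x ahead of the robot, y to its left, z up, the work surface at z = 0. Lengths are in mm, angles in rad, forces in N, time in s.
With the tool pointing down it reaches from about 300 to 775 mm from the base axis. Payload 14.6 kg.
Tool frame: the origin (TCP) lies between the finger pads; the fingertips stand 19 mm ahead of it and the grasp point (between the pads) is the TCP; z points along the fingers, y is the line along which they close (so a half turn about z gives the same grasp; the last joint's range is limited). The gripper opens to 94 mm and grips with 3 to 60 N. Pads are 16 mm wide; open, the fingers measure 119 mm over their backs; the gripper's body (75 mm by 177 mm) begins 78 mm behind the grasp point.
Start: joints at [1.267, 0.3, 1.521, -0, 1.321, -0.067], TCP at [129.024, 534.642, 224.446] pointing down, gripper open.
Joint ranges: [-3.03, 3.03], [-0.79, 2.21], [0.23, 2.52], [-1.04, 4.18], [0, 3.07], [-2.55, 2.55]. Speed limits (rad/s): [2.22, 2.22, 2.57, 3.14, 3.14, 3.14].

## Interface

Orientations are given as [roll, pitch, yaw] about the fixed x, y, z axes, in that order (R = Rz(yaw) Ry(pitch) Rx(roll)).
In Python, from cell import monitor, imaging, job, find_in, trace gives the robot as it stands. The module is installed in compiled form; this text tells all that it offers.
- The arm moves only by the tool arm_command, never from a script. Its argument "steps" is a list of rows, each a list of 5 numbers: the opening, from 0 (shut) to 1 (fully open), then the shift along the tool's x, y, z in mm, then the turn about the tool's z in degrees. In form: [[gripper, dx, dy, dz, turn], ...]. A call has 1 to 20 rows; each row is the pose to reach, as a shift and turn from the pose commanded when the call began, along the tool's axes at that moment; what a row does not reach only later rows make up. A row lasts 1/8 s, in which the tool goes at most 62.5 mm and 10.7 degrees, less where a joint would pass 70% of its speed; a pose out of reach is approached as far as the arm can. A call with a gripper value outside its range is refused whole. The fingers move at their own pace and stop on an object; "force" is the grip in N (left out, the last holds). Time passes only in rows, so rows that repeat a pose let the fingers close. It gives the time, the measured TCP pose, the force, the opening and the grip force at its end, in the units of the state.
- monitor.read_state(): the state, without advancing time (a new reading comes with each control period).
- imaging.camera(name): name is "scene" or "top" or "wrist"; returns a dict with "img" (384x512x3 uint8, red, green, blue), "mtx" (3x3 intrinsics, pixels), "view" (4x4, takes a point from world to camera coordinates). Camera axes: x right, y down, z forward; pixel columns grow to the right and rows downward; lengths in mm; the calibration is good to about 2 mm. A picture is of the moment at which its call begins. There is no depth.
- job.sign_off(): hands the job in; it is judged then, once.
Trained networks look in a picture, given as the dict that the camera call returned (one of the last four; its "shot" number tells which), for a name from the list of things; names that differ only in an ending like _2 or _b are one class to them, and where a whole thing is asked for, a point or a joint stands for the part that bears it (a point fixed in the world has none). Each returns a list of dicts, best first, with "p" (0 to 1); they miss things now and then, are a little off and sometimes report something else, mostly with a low value. They report only what shows in the picture. A call takes as long as a camera call. They do not tell look-alikes from the thing itself.
- find_in(picture, target): "rect" ([centre column, centre row, width, height] in pixels, round what is visible of it).
- trace(picture, target): "region" (384x512 bool, what is visible of it) and "rect" ([centre column, centre row, width, height] in pixels, round what is visible of it).
The state is a dict: "clock": time; "joints": joint angles; "qd": joint speeds; "effort": joint torques, N m; "eef_pos": TCP position; "eef_rot": TCP orientation; "wrist_force": force on the tool from outside, world axes, zero at the start; "moment": the same for the moment, N m; "finger_gap": finger opening in mm; "finger_force": force on a finger pad.
Only numpy, scipy, OpenCV 4.12 (cv2) and the standard library are available. Lean on these libraries where they do the work, as an engineer would, in place of code of your own. Each camera call takes 0.05 s, during which the arm holds its last target. There are 200 camera calls.

## Working session

There is one attempt and no reset: what is moved stays moved. The work goes in short steps, Python scripts to look and compute and a tool call to move; the robot and the scene stay as the last step left them, time stands still between calls to the robot, and variables do not carry over. Pictures are saved under pics/ and viewed, at most 14 in all, crops included, and the job is handed in when it is done.

Besides the shell and the picture viewer there is one more tool, called as a command line: name --pt "numbers of a row" for each row, then --argument value for the rest. arm_command: Moves the arm, as the interface text tells. Its arguments: {"type":"object","properties":{"steps":{"type":"array","items":{"type":"array","items":{"type":"number"}}},"force":{"type":"number"}},"required":["steps"]}

```bash
mkdir -p pics
cat > h.py <<'E'
import numpy as np, cv2
from cell import monitor, imaging, job, find_in, trace
def save(p,n): cv2.imwrite('pics/'+n, cv2.cvtColor(p['img'],cv2.COLOR_RGB2BGR))
def proj(p,P):
    P=np.atleast_2d(P).astype(float); V=np.array(p['view']);c=P@V[:3,:3].T+V[:3,3]; u=c@np.array(p['mtx']).T; return u[:,:2]/u[:,2:]
def ray(p,uv,z):
    V=np.array(p['view']);R=V[:3,:3];o=-R.T@V[:3,3]
    d=R.T@np.linalg.solve(np.array(p['mtx']),[uv[0],uv[1],1.]); return o+d*(z-o[2])/d[2]
E
python3 - <<'E'
from h import *
t=imaging.camera('top');s=imaging.camera('scene')
save(t,'t0.png');save(s,'s0.png')
for n in ['bracket1','guard','guard_grip','pan','pan_bar','bin_floor','station','flat_bar','angle_plate','profile_block']:
    for nm,p in(('t',t),('s',s)):
        print(n,nm,[(round(d['p'],2),np.round(d['rect']).astype(int).tolist()) for d in find_in(p,n)][:8])
print(monitor.read_state())
print(t['mtx'],t['view'])
cv2.imwrite('pics/both.png',np.vstack([cv2.imread('pics/t0.png')]))
E
```

```text
bracket1 t [(0.98, [345, 171, 30, 21]), (0.89, [381, 206, 25, 29]), (0.77, [343, 242, 17, 33]), (0.71, [240, 156, 29, 18])]
bracket1 s [(0.92, [210, 209, 31, 17]), (0.81, [161, 209, 26, 22]), (0.69, [204, 184, 22, 14]), (0.68, [161, 186, 12, 16]), (0.66, [224, 257, 30, 25]), (0.19, [296, 200, 109, 57])]
guard t [(0.55, [145, 172, 21, 84])]
guard s [(0.74, [309, 230, 53, 86]), (0.55, [330, 266, 213, 190])]
guard_grip t [(0.63, [302, 166, 20, 22]), (0.62, [148, 172, 18, 85])]
guard_grip s [(0.91, [311, 230, 53, 88])]
pan t [(0.92, [194, 214, 102, 98])]
pan s [(0.8, [296, 198, 106, 59]), (0.72, [368, 272, 134, 122]), (0.47, [210, 210, 28, 18])]
pan_bar t [(0.71, [197, 214, 103, 94])]
pan_bar s [(0.79, [297, 198, 107, 55])]
bin_floor t [(0.98, [102, 211, 94, 111]), (0.69, [196, 214, 102, 94])]
bin_floor s [(0.66, [370, 272, 137, 123]), (0.29, [294, 200, 112, 57])]
station t [(0.9, [151, 171, 196, 186])]
station s [(0.83, [329, 267, 208, 186])]
flat_bar t [(0.62, [302, 245, 30, 24])]
flat_bar s [(0.65, [231, 197, 14, 19])]
angle_plate t []
angle_plate s [(0.67, [186, 225, 21, 27])]
profil
[... 481 characters left out ...]
'eef_pos': array([129.03491525, 534.63506656, 224.44920205]), 'eef_rot': array([-3.14157820e+00, -1.89214309e-05,  2.90475380e+00]), 'wrist_force': array([ 0.72171888, -0.10826681,  0.02227414]), 'moment': array([0.00232314, 0.00993686, 0.03780574]), 'finger_force': 0.0, 'finger_gap': 94.37052814839558}
[[434.32745653   0.         250.17376367]
 [  0.         434.32745653 191.20114081]
 [  0.           0.           1.        ]] [[-1.53369842e-03 -9.99864761e-01  1.63739804e-02 -3.07015541e+01]
 [-9.96940741e-01  2.49238226e-04 -7.81607095e-02  5.67463070e+02]
 [ 7.81460581e-02 -1.64437631e-02 -9.96806298e-01  1.15901866e+03]
 [ 0.00000000e+00  0.00000000e+00  0.00000000e+00  1.00000000e+00]]
```

Run:
```python
import cv2
t=cv2.imread('pics/t0.png');s=cv2.imread('pics/s0.png')
cv2.imwrite('pics/t0b.png',cv2.resize(t[60:320,40:440],(800,520),interpolation=cv2.INTER_CUBIC))
cv2.imwrite('pics/s0b.png',cv2.resize(s[130:380,100:460],(800,556),interpolation=cv2.INTER_CUBIC))
```

```text
(no output)
```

View pics/t0b.png

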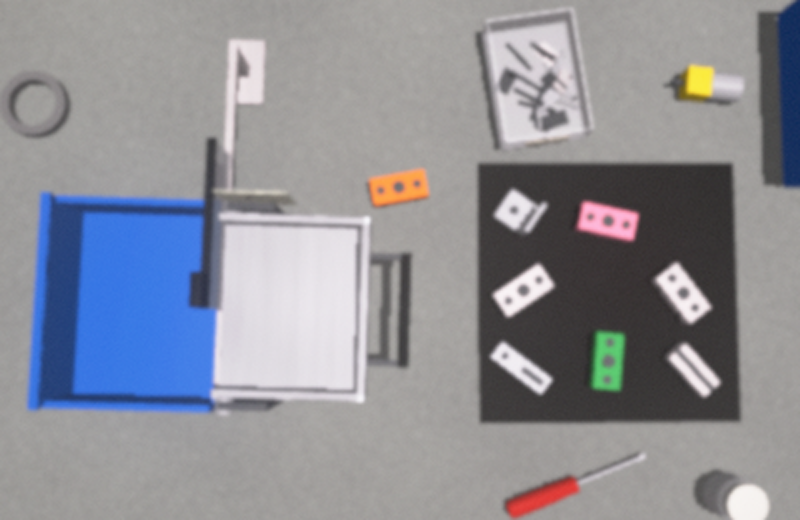

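View pics/s0b.png

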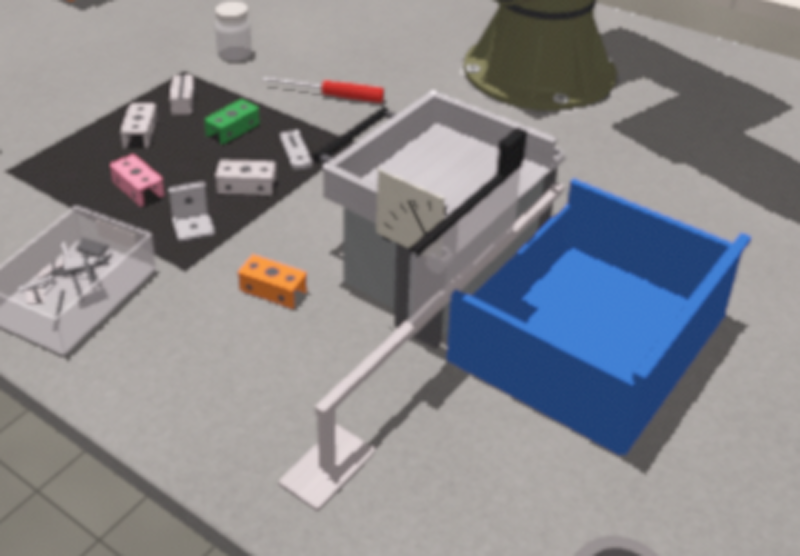

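The view shows two bare-aluminium brackets on the mat. In full-image pixels they are at (302,205) and (381,206).

These could be mistaken for them:
- pink channel (344,170)
- green channel (344,240)
- orange channel (239,154)
- profile block with groove (387,245)
- flat bar (301,244)
- angle plate (300,166)

The description fits only the two bare-aluminium channels with three holes. The guard tab is at about (139,205) and the pan bar at about (241,215).

Run:
```python
from h import *
from scipy.optimize import least_squares
t=imaging.camera('top'); im=t['img']
W=np.array([[110,-181,165],[-110,-181,165],[70,-225,135],[-70,-225,135],[110,0,165],[-110,0,165]],float)
uv=np.array([[368,218],[363,402],[407,253],[403,367],[218,213],[212,402]])/2+[40,60]
def pl(q,W=W):
    c,s=np.cos(q[2]),np.sin(q[2]); return np.c_[q[0]+c*W[:,0]-s*W[:,1],q[1]+s*W[:,0]+c*W[:,1],W[:,2]]
r=least_squares(lambda q:(proj(t,pl(q))-uv).ravel(),[450,100,0])
print(r.x,r.fun.reshape(-1,2).round(1).tolist())
c=[ (190,275),(220,275),(220,308),(190,308)]
print('tab top', ray(t,((201)/2+40,290/2+60),234))
for u,v in((302,205),(381.5,206.5)):
    m=np.zeros((384,512),np.uint8);g=cv2.cvtColor(im,cv2.COLOR_RGB2GRAY)
    a=(slice(int(v)-21,int(v)+21),slice(int(u)-20,int(u)+20))
    b=(g[a]>110).astype(np.uint8)
    b=cv2.morphologyEx(b,cv2.MORPH_CLOSE,np.ones((5,5)))
    n,l,st,ce=cv2.connectedComponentsWithStats(b); k=l[21,20]
    pts=np.argwhere(l==k)[:,::-1]+[a[1].start,a[0].start]
    w=np.array([ray(t,p,30)[:2] for p in pts],np.float32)
    print(st[k],cv2.minAreaRect(w), w.mean(0))
cr=np.hstack([cv2.resize(im[180:230,280:330],(400,400),interpolation=2),cv2.resize(im[180:230,357:407],(400,400),interpolation=2)])
cv2.imwrite('pics/close.png',cr[...,::-1])
```

```text
[ 5.03983099e+02  2.15592161e+02 -1.84176173e-02] [[0.5, -0.4], [1.0, 0.2], [-0.9, 0.2], [0.0, 0.4], [-0.2, 0.7], [-0.5, -1.0]]
tab top [520.22750161 215.50091726 234.        ]
[  4   8  31  27 461] ((530.1203002929688, -169.34800720214844), (41.79205322265625, 80.73212432861328), 33.49091339111328) [ 530.00946 -168.8657 ]
[  6   6  29  31 468] ((526.0167236328125, -385.6016540527344), (80.29405975341797, 43.42271423339844), 37.02588653564453) [ 526.13165 -385.65955]
```

View pics/close.png

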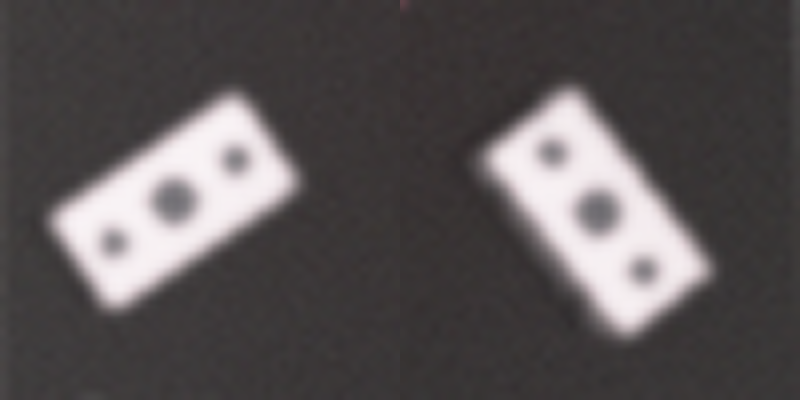

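Close crop confirms it: both are bare aluminium webs with three holes. The station is at (504, 216) with yaw -0.018. The tab is near x=520, so the guard is about 96 mm open. I'll push the tab with closed fingers.

```bash
cat >> h.py <<'E'
S=np.array([504.0,215.6,-0.0184])
def st(x,y,z):
    c,s=np.cos(S[2]),np.sin(S[2]); return np.array([S[0]+c*x-s*y,S[1]+s*x+c*y,z])
def go(P,yaw_deg,base=None):
    """shift/turn in tool axes from the current pose (tool down), half-turn-free"""
    q=monitor.read_state(); p,y0=q['eef_pos'],q['eef_rot'][2]
    if base is not None: p,y0=np.array(base[:3]),np.radians(base[3])
    d=np.array(P)-p; c,s=np.cos(y0),np.sin(y0)
    turn=-((yaw_deg-np.degrees(y0)+180)%360-180)
    print('dx %.1f dy %.1f dz %.1f turn %.1f'%(c*d[0]+s*d[1], s*d[0]-c*d[1], -d[2], turn), 'from',p.round(1),round(np.degrees(y0),1))
E
python3 -c "
from h import *
print(st(-80,7,0));go([575,226,300],178.9)"
```

```text
[424.14233475 224.07073201   0.        ]
dx -505.9 dy -195.4 dz -75.6 turn -12.5 from [129.  534.6 224.4] 166.4
```

arm_command --pt "0 0 0 -40 0" --pt "0 0 0 -76 0" --pt "0 -46 -18 -76 -4" --pt "0 -92 -36 -76 -8" --pt "0 -138 -54 -76 -12.5" --pt "0 -184 -72 -76 -12.5" --pt "0 -230 -90 -76 -12.5" --pt "0 -276 -108 -76 -12.5" --pt "0 -322 -126 -76 -12.5" --pt "0 -368 -143 -76 -12.5" --pt "0 -414 -160 -76 -12.5" --pt "0 -460 -178 -76 -12.5" --pt "0 -506 -195.4 -76 -12.5" --pt "0 -506 -195.4 -76 -12.5" --pt "0 -506 -195.4 -76 -12.5"

```text
clock: 3.02
eef_pos: [574.7, 226.3, 300.3]
eef_rot: [3.142, -0.0, 3.123]
wrist_force: [-0.1, 0.7, -0.7]
finger_gap: 0.4
finger_force: 0.0
```

```bash
python3 -c "
from h import *
print(monitor.read_state()['eef_pos'])
go([575,226,218],178.9)
w=imaging.camera('wrist');t=imaging.camera('top')
cv2.imwrite('pics/w1.png',cv2.cvtColor(np.hstack([w['img'][:, :],t['img'][100:,60:300].repeat(1,0)] if 0 else [w['img']]),4))
V=w['view'];print(proj(w,[[520,224,234],[424,224,234],[575,226,190]]))
"
```

```text
[574.70999148 226.29088322 300.30400833]
dx -0.3 dy -0.3 dz 82.3 turn 0.0 from [574.7 226.3 300.3] 178.9
[[249.93552821 139.73003347]
 [246.75526559  -6.34410884]
 [253.96446585 192.26591299]]
```

View pics/w1.png

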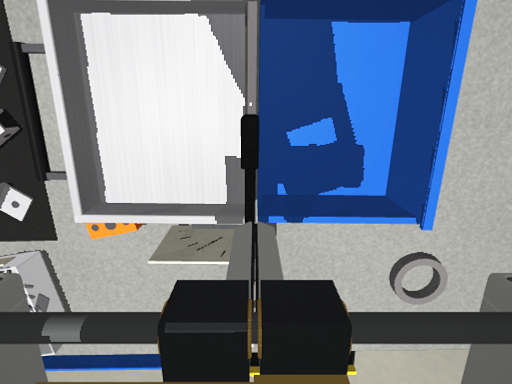

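The tab shows at about (250,141); I predicted (250,140), so the fit holds. Next I go down and push the guard shut.

arm_command --pt "0 0 0 40 0" --pt "0 0 0 80 0" --pt "0 0 0 82 0" --pt "0 15 0 82 0" --pt "0 30 0 82 0" --pt "0 45 0 82 0" --pt "0 60 0 82 0" --pt "0 75 0 82 0" --pt "0 90 0 82 0" --pt "0 105 0 82 0" --pt "0 115 0 82 0" --pt "0 121 0 82 0" --pt "0 125 0 82 0" --pt "0 125 0 82 0"

```text
clock: 4.88
eef_pos: [456.5, 228.4, 219.8]
eef_rot: [3.138, 0.018, 3.122]
wrist_force: [59.8, 6.0, -18.8]
finger_gap: 0.4
finger_force: 29.3
```

```bash
python3 -c "
from h import *
w=imaging.camera('top');save(w,'t1.png')
print(proj(w,[st(-80,7,234)]))
g=w['img'][190:260,110:170].mean(2); m=g<45; ys,xs=np.nonzero(m);print(ys.min()+190,ys.max()+190)
for d in find_in(w,'guard_grip')[:3]:print(d)
"
```

```text
[[135.79267901 248.66633521]]Traceback (most recent call last):
  File "<string>", line 5, in <module>
    g=w['img'][190:260,110:170].mean(2); m=g<45; ys,xs=np.nonzero(m);print(ys.min()+190,ys.max()+190)
                                                                           ~~~~~~^^
    return umr_minimum(a, axis, None, out, keepdims, initial, where)
ValueError: zero-size array to reduction operation minimum which has no identity
```

The force shows the hard stop. I back off and check from above.

arm_command --pt "0 -5 0 0 0" --pt "0 -20 0 0 0" --pt "0 -25 0 -50 0" --pt "0 -60 0 -85 0" --pt "0 -60 0 -85 0"

```text
clock: 5.55
eef_pos: [511.9, 227.1, 305.3]
eef_rot: [3.141, 0.002, 3.122]
wrist_force: [0.3, -0.2, -1.4]
finger_gap: 0.0
finger_force: 0.0
```

```bash
python3 -c "
from h import *
w=imaging.camera('wrist');save(w,'w2.png')
print(monitor.read_state()['eef_pos'])
print('centre',proj(w,[st(-80,7,234)]),'ends',proj(w,[st(-100,7,234),st(-60,7,234)]))
c=int(proj(w,[st(-80,7,234)])[0,0]);print(w['img'][:150:3,c].mean(1).astype(int).tolist())
"
```

```text
[510.63990459 227.05794231 303.34918169]
centre [[247.87414876  93.54316692]] ends [[247.69892026  64.24534641]
 [248.04037069 121.33510751]]
[72, 70, 68, 77, 71, 74, 75, 73, 73, 76, 74, 75, 73, 75, 75, 74, 101, 101, 102, 102, 103, 102, 101, 90, 23, 20, 19, 21, 21, 20, 19, 17, 19, 19, 20, 20, 17, 18, 20, 16, 16, 19, 16, 12, 11, 10, 10, 12, 11, 11]
```

```bash
sed -i 's/S=np.array(\[504.0/S=np.array([507.0/' h.py; python3 -c "
from h import *
go([470,-169,260],123.5)
t=imaging.camera('top')
print([(round(d['p'],2),np.round(d['rect']).tolist()) for d in find_in(t,'bracket1')])"
```

```text
dx 33.1 dy -396.8 dz 43.3 turn 55.4 from [510.6 227.1 303.3] 178.9
[(0.78, [380.0, 204.0, 26.0, 25.0]), (0.73, [303.0, 205.0, 26.0, 25.0]), (0.73, [343.0, 241.0, 19.0, 29.0]), (0.71, [198.0, 214.0, 103.0, 96.0]), (0.7, [302.0, 168.0, 27.0, 21.0]), (0.64, [344.0, 169.0, 28.0, 20.0]), (0.6, [240.0, 155.0, 30.0, 21.0])]
```

arm_command --pt "0.7 0 -30 0 5" --pt "0.7 0 -80 0 14" --pt "0.7 0 -130 0 23" --pt "0.7 0 -180 10 32" --pt "0.7 -5 -230 20 41" --pt "0.7 -10 -280 30 50" --pt "0.7 -20 -330 43 55.4" --pt "0.7 -27 -380 43 55.4" --pt "0.7 -27 -398 43 55.4" --pt "0.7 -27 -398 43 55.4" --pt "0.7 -27 -398 43 55.4"

```text
clock: 7.08
eef_pos: [529.6, -169.8, 260.4]
eef_rot: [3.142, -0.0, 2.157]
wrist_force: [-0.1, 0.2, -0.3]
finger_gap: 65.9
finger_force: 0.0
```

```bash
cat >> h.py <<'E'
def bracket(p,P,z=30,r=60):
    """rect fit of the bright web near world point P"""
    m=(p['img'].min(2)>120).astype(np.uint8)
    m=cv2.morphologyEx(m,cv2.MORPH_CLOSE,np.ones((9,9)))
    n,l,s,c=cv2.connectedComponentsWithStats(m)
    u,v=proj(p,[[*P,z]])[0]
    for k in range(1,n):
        if s[k,4]>300:
            e=cv2.findContours((l==k).astype(np.uint8),0,1)[0][0][:,0]
            w=np.array([ray(p,q,z)[:2] for q in e],np.float32)
            R=cv2.minAreaRect(w)
            if np.hypot(*(np.array(R[0])-P))<r: print('comp',s[k].tolist(),np.round(R[0],1),np.round(R[1],1),round(R[2],1))
E
python3 -c "
from h import *
w=imaging.camera('wrist');save(w,'w3.png');print(proj(w,[[530,-169,30]]))
bracket(w,(530,-169),r=100)"
```

```text
[[253.9425465  165.58123797]]
comp [241, 136, 28, 58, 1561] [ 530.4 -168.3] [37.  77.3] 33.6
```

View pics/w3.png

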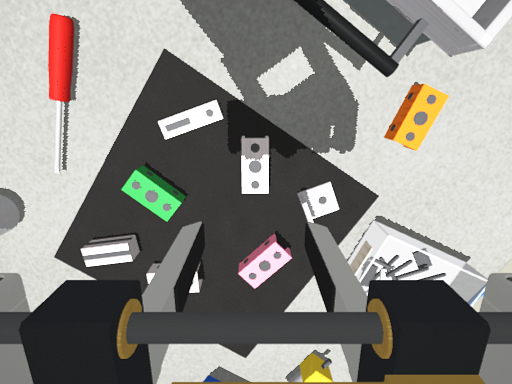

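The wrist view shows the bracket at (255,165), centred between the fingers and measuring 37x77. I go down and grip it.

arm_command --pt "0.7 0 0 60 0" --pt "0.7 0 0 120 0" --pt "0.7 0 0 180 0" --pt "0.7 0 0 220 0" --pt "0.7 0 0 237 0" --pt "0.7 0 0 237 0" --pt "0.2 0 0 237 0" --pt "0.2 0 0 237 0" --pt "0.2 0 0 237 0" --pt "0.2 0 0 237 0" --pt "0.2 0 0 200 0" --pt "0.2 0 0 140 0" --pt "0.2 0 0 80 0" --pt "0.2 0 0 20 0" --pt "0.2 0 0 0 0" --pt "0.2 0 0 0 0" --force 30

```text
clock: 9.12
eef_pos: [529.9, -171.4, 261.6]
eef_rot: [3.14, 0.002, 2.156]
wrist_force: [-0.3, 0.2, -1.1]
finger_gap: 35.8
finger_force: 30.0
```

```bash
python3 -c "
from h import *
P=st(-45,-90,0);P[2]=260;print(P);go(P,88.9)"
```

```text
[460.35171083 126.44318805 260.        ]
dx 286.7 dy 106.5 dz 1.6 turn 34.6 from [ 529.9 -171.4  261.6] 123.5
```

arm_command --pt "0.2 40 15 0 5" --pt "0.2 85 31 0 12" --pt "0.2 130 48 0 20" --pt "0.2 175 65 0 28" --pt "0.2 220 82 0 34.6" --pt "0.2 260 97 0 34.6" --pt "0.2 286 106 0 34.6" --pt "0.2 286 106 0 34.6" --pt "0.2 286 106 0 34.6"

```text
clock: 10.25
eef_pos: [460.0, 125.1, 259.5]
eef_rot: [-3.14, 0.001, 1.552]
wrist_force: [1.4, 0.0, -0.5]
finger_gap: 35.7
finger_force: 30.0
```

arm_command --pt "0.2 0 0 50 0" --pt "0.2 0 0 90 0" --pt "0.2 0 0 106 0" --pt "0.2 0 0 111 0" --pt "0.2 0 0 111 0" --pt "0.6 0 0 111 0" --pt "0.6 0 0 111 0" --pt "0.6 0 0 111 0" --pt "0.6 0 0 60 0" --pt "0.6 0 0 0 0" --pt "0.6 0 0 -20 0" --pt "0.6 0 0 -20 0"

```text
clock: 11.75
eef_pos: [460.4, 125.8, 281.6]
eef_rot: [3.139, -0.001, 1.552]
wrist_force: [-0.2, -0.4, -0.7]
finger_gap: 56.6
finger_force: 0.0
```

```bash
python3 -c "
from h import *
w=imaging.camera('wrist');save(w,'w4.png')
print(proj(w,[st(-45,-90,155)]))
t=imaging.camera('top');bracket(t,(526,-385))
go([526,-385.5,260],37)"
```

```text
[[252.45322093 187.78083026]]
comp [368, 191, 28, 31, 445] [ 526.2 -385.8] [79.4 41.8] 36.1
dx -509.9 dy 75.8 dz 19.3 turn 51.9 from [459.7 125.7 279.3] 88.9
```

View pics/w4.png

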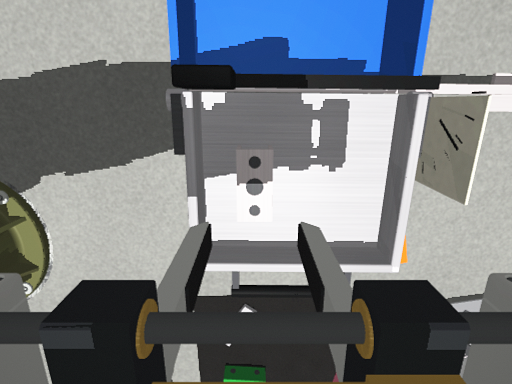

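Bracket A lies flat in the pan at (254,187), and the guard is shut across the mouth. Next is bracket B.

arm_command --pt "0.7 -30 4 0 4" --pt "0.7 -80 12 0 12" --pt "0.7 -130 19 0 20" --pt "0.7 -180 27 0 28" --pt "0.7 -230 34 0 36" --pt "0.7 -280 42 0 44" --pt "0.7 -330 49 10 52" --pt "0.7 -380 57 19 52" --pt "0.7 -430 64 19 52" --pt "0.7 -480 72 19 52" --pt "0.7 -510 76 19 52" --pt "0.7 -510 76 19 52" --pt "0.7 -510 76 19 52"

```text
clock: 13.48
eef_pos: [526.4, -384.8, 260.3]
eef_rot: [-3.14, 0.0, 0.645]
wrist_force: [-0.5, 0.6, 0.7]
finger_gap: 66.0
finger_force: 0.0
```

```bash
python3 -c "
from h import *
w=imaging.camera('wrist');print(proj(w,[[526,-385.5,30]]))
bracket(w,(526,-385),r=100)
go([526,-385.5,22],37)"
```

```text
[[253.96341401 167.86722133]]
comp [0, 0, 512, 312, 63082] [ 514.9 -396.1] [423.2 793.1] 37.0
comp [241, 137, 29, 58, 1588] [ 528.6 -385.4] [77.8 37.4] 36.3
dx -1.0 dy 0.4 dz 238.8 turn -0.0 from [ 526.6 -384.6  260.8] 37.0
```

Still there at (528.6, -385.4), so I grip it.

arm_command --pt "0.7 0 0 60 0" --pt "0.7 0 0 120 0" --pt "0.7 0 0 180 0" --pt "0.7 0 0 220 0" --pt "0.7 0 0 238 0" --pt "0.7 0 0 238 0" --pt "0.2 0 0 238 0" --pt "0.2 0 0 238 0" --pt "0.2 0 0 238 0" --pt "0.2 0 0 238 0" --pt "0.2 0 0 200 0" --pt "0.2 0 0 140 0" --pt "0.2 0 0 80 0" --pt "0.2 0 0 20 0" --pt "0.2 0 0 0 0" --pt "0.2 0 0 0 0" --force 30

```text
clock: 15.52
eef_pos: [526.7, -385.8, 262.7]
eef_rot: [3.139, -0.001, 0.645]
wrist_force: [-0.3, 0.4, -1.5]
finger_gap: 35.6
finger_force: 30.0
```

```bash
python3 -c "
from h import *
P=st(45,-90,0);P[2]=260;print(P);go(P,88.9)"
```

```text
[550.33647606 124.78728149 260.        ]
dx 325.7 dy -393.9 dz 2.7 turn -52.0 from [ 526.7 -385.8  262.7] 36.9
```

arm_command --pt "0.2 16 -20 0 -4" --pt "0.2 48 -58 0 -11" --pt "0.2 80 -97 0 -18" --pt "0.2 112 -135 0 -25" --pt "0.2 144 -174 0 -32" --pt "0.2 176 -213 0 -39" --pt "0.2 208 -252 0 -46" --pt "0.2 240 -290 0 -52" --pt "0.2 272 -329 0 -52" --pt "0.2 304 -368 0 -52" --pt "0.2 325 -393 0 -52" --pt "0.2 325 -393 0 -52" --pt "0.2 325 -393 0 -52"

```text
clock: 17.15
eef_pos: [549.9, 123.2, 260.2]
eef_rot: [-3.14, 0.001, 1.552]
wrist_force: [-0.1, -0.1, -0.1]
finger_gap: 35.7
finger_force: 30.0
```

arm_command --pt "0.2 0 0 50 0" --pt "0.2 0 0 90 0" --pt "0.2 0 0 106 0" --pt "0.2 0 0 111 0" --pt "0.2 0 0 111 0" --pt "0.6 0 0 111 0" --pt "0.6 0 0 111 0" --pt "0.6 0 0 111 0" --pt "0.6 0 0 60 0" --pt "0.6 0 0 0 0" --pt "0.6 0 0 -40 0" --pt "0.6 0 0 -40 0"

```text
clock: 18.65
eef_pos: [550.8, 124.0, 304.7]
eef_rot: [3.136, -0.001, 1.552]
wrist_force: [0.3, -0.1, -0.9]
finger_gap: 56.3
finger_force: 0.0
```

```bash
python3 -c "
from h import *
w=imaging.camera('wrist');save(w,'w5.png');print(proj(w,[st(45,-90,155),st(-45,-90,155)]))
t=imaging.camera('top');print([(round(d['p'],2),np.round(d['rect']).tolist()) for d in find_in(t,'bracket1')])
P=st(-140,14,300);print(P);go(P,178.9)"
```

```text
[[251.62248365 181.68209858]
 [167.66819972 181.7704956 ]]
[(0.89, [346.0, 172.0, 33.0, 21.0]), (0.79, [240.0, 154.0, 29.0, 20.0]), (0.67, [342.0, 240.0, 15.0, 33.0]), (0.65, [199.0, 194.0, 6.0, 15.0])]
[367.281284   232.17348479 300.        ]
dx 105.0 dy -184.5 dz 0.1 turn -90.0 from [549.8 123.8 300.1] 88.9
```

View pics/w5.png

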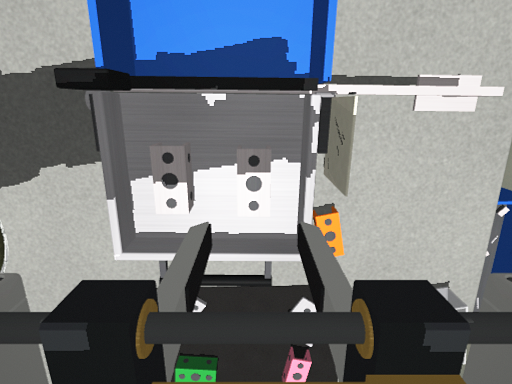

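Both brackets lie in the pan at (170,180) and (254,182). Now I close the fingers, go to the near side of the tab and push the guard open.

arm_command --pt "0.6 0 0 0 0" --pt "0.6 0 0 0 0" --pt "0 15 -30 0 0" --pt "0 42 -75 0 0" --pt "0 70 -120 0 0" --pt "0 95 -165 0 0" --pt "0 103 -185 0 0" --pt "0 103 -185 0 0" --pt "0 103 -185 40 0" --pt "0 103 -185 80 0" --pt "0 103 -185 82 0" --pt "0 103 -185 82 0"

```text
clock: 20.3
eef_pos: [368.2, 230.1, 220.6]
eef_rot: [3.141, -0.0, 1.551]
wrist_force: [-0.8, -1.3, 0.4]
finger_gap: 0.6
finger_force: 0.0
```

```bash
python3 -c "
from h import *
print(monitor.read_state()['eef_pos']);go(st(97.5,12,218),88.9)"
```

```text
[368.15656966 230.11936438 220.62424317]
dx 0.3 dy 236.6 dz 2.6 turn -0.0 from [368.2 230.1 220.6] 88.9
```

arm_command --pt "0 0 12 0 0" --pt "0 0 27 0 0" --pt "0 0 42 0 0" --pt "0 0 57 0 0" --pt "0 0 72 0 0" --pt "0 0 87 0 0" --pt "0 0 102 0 0" --pt "0 0 117 0 0" --pt "0 0 132 0 0" --pt "0 0 147 0 0" --pt "0 0 162 0 0" --pt "0 0 177 0 0" --pt "0 0 192 0 0" --pt "0 0 207 0 0" --pt "0 0 220 0 0" --pt "0 0 228 0 0" --pt "0 0 234 0 0" --pt "0 0 238 0 0" --pt "0 0 238 0 0"

```text
clock: 22.68
eef_pos: [605.2, 226.0, 219.4]
eef_rot: [3.141, -0.0, 1.552]
wrist_force: [-0.9, -0.1, -0.5]
finger_gap: 0.9
finger_force: 0.4
```

arm_command --pt "0 0 2 0 0" --pt "0 0 4 0 0" --pt "0 0 6 0 0" --pt "0 0 7 0 0" --pt "0 0 7 0 0"

```text
clock: 23.3
eef_pos: [605.8, 226.1, 219.6]
eef_rot: [-3.125, 0.003, 1.554]
wrist_force: [-62.9, -9.1, 19.3]
finger_gap: 0.1
finger_force: 31.6
```

The force shows the stop, and the travel is 210 mm, so the guard is fully open. I retract and go over the bar.

arm_command --pt "0 0 -8 0 0" --pt "0 0 -25 0 0" --pt "0 0 -30 -50 0" --pt "0 0 -35 -85 0" --pt "0 0 -35 -85 0"

```text
clock: 23.92
eef_pos: [577.6, 226.8, 307.9]
eef_rot: [3.136, -0.002, 1.553]
wrist_force: [0.4, -0.0, -1.0]
finger_gap: 0.6
finger_force: 0.0
```

```bash
python3 -c "
from h import *
t=imaging.camera('top')
P=st(0,-225,260);print(P, monitor.read_state()['wrist_force']);go(P,178.9)"
```

```text
[502.8602336   -9.36191307 260.        ] [ 0.92749091 -0.84235274 -0.6196948 ]
dx -237.2 dy -70.1 dz 45.5 turn -90.0 from [577.3 226.6 305.5] 88.9
```

arm_command --pt "0 -25 -8 0 -10" --pt "0 -60 -18 0 -20" --pt "0 -105 -31 0 -30" --pt "0.4 -150 -44 0 -40" --pt "0.4 -195 -58 0 -50" --pt "0.4 -237 -70 20 -60" --pt "0.4 -237 -70 45 -70" --pt "0.4 -237 -70 45 -80" --pt "0.4 -237 -70 45 -90" --pt "0.4 -237 -70 45 -90" --pt "0.4 -237 -70 45 -90"

```text
clock: 25.35
eef_pos: [502.6, -9.3, 258.9]
eef_rot: [3.142, -0.001, 3.119]
wrist_force: [-0.1, -0.3, -0.6]
finger_gap: 37.4
finger_force: 0.0
```

```bash
python3 -c "
from h import *
w=imaging.camera('wrist');save(w,'w6.png');print(monitor.read_state()['eef_pos'],proj(w,[st(0,-225,142),st(-70,-225,142),st(70,-225,142)]))
go(st(0,-225,135),178.9)"
```

```text
[502.60660215  -9.28424788 259.05658518] [[254.17864422 190.29662627]
 [253.92181091 115.92851399]
 [254.40210923 255.00268303]]
dx -0.3 dy -0.1 dz 124.1 turn -0.2 from [502.6  -9.3 259.1] 178.7
```

View pics/w6.png

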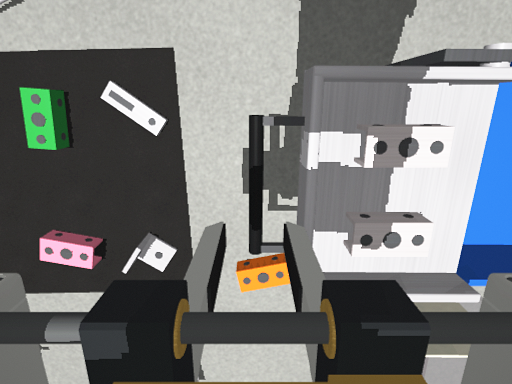

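The bar is at column 256, rows 115–253, as predicted. Both brackets are in the pan and the mouth is clear. I grip the bar.

arm_command --pt "0.4 0 1 50 0" --pt "0.4 0 1 100 0" --pt "0.4 0 1 124 0" --pt "0.4 0 1 124 0" --pt "0.05 0 1 124 0" --pt "0.05 0 1 124 0" --pt "0.05 0 1 124 0" --pt "0.05 0 1 124 0" --force 35

```text
clock: 26.4
eef_pos: [503.1, -8.0, 136.3]
eef_rot: [3.141, 0.002, 3.123]
wrist_force: [-1.5, 3.4, 6.6]
finger_gap: 12.8
finger_force: 35.0
```

arm_command --pt "0.05 0 0.6 -10 0" --pt "0.05 0 1.7 -19.6 0" --pt "0.05 0 3.2 -29 0" --pt "0.05 0 5.2 -38.9 0" --pt "0.05 0 7.5 -48 0" --pt "0.05 0 10.3 -57.9 0" --pt "0.05 0 13.4 -67 0" --pt "0.05 0 17 -76.4 0" --pt "0.05 0 21 -85.4 0" --pt "0.05 0 25.3 -94.2 0" --pt "0.05 0 30 -102.8 0" --pt "0.05 0 35.1 -111.2 0" --pt "0.05 0 40.6 -119.3 0" --pt "0.05 0 46.4 -127.2 0" --pt "0.05 0 46.4 -127.2 0"

```text
clock: 28.28
eef_pos: [504.3, 36.4, 264.5]
eef_rot: [-3.138, 0.004, 3.122]
wrist_force: [1.3, -14.5, 9.1]
finger_gap: 12.8
finger_force: 35.0
```

```bash
cat >> h.py <<'E'
def tilt():
    p=monitor.read_state()['eef_pos']; c,s=np.cos(S[2]),np.sin(S[2]); d=p[:2]-S[:2]
    y=-s*d[0]+c*d[1]; z=p[2]-125; print('tilt',np.degrees(np.arctan2(z,-y)-np.arctan2(10,225)),'r',np.hypot(y,z))
E
python3 -c "
from h import *
tilt()"
```

```text
tilt 35.341030780196704 r 227.1257894140591
```

arm_command --pt "0.05 0 5.6 -7.7 0" --pt "0.05 0 12 -15.1 0" --pt "0.05 0 18.5 -22.2 0" --pt "0.05 0 25.8 -29 0" --pt "0.05 0 33 -35.6 0" --pt "0.05 0 40.6 -41.6 0" --pt "0.05 0 48.5 -47.5 0" --pt "0.05 0 56.7 -52.8 0" --pt "0.05 0 56.7 -52.8 0" --pt "0.05 0 56.7 -52.8 0"

```text
clock: 29.52
eef_pos: [505.9, 92.7, 319.3]
eef_rot: [-3.138, 0.008, 3.121]
wrist_force: [2.4, -14.3, 23.3]
finger_gap: 13.1
finger_force: 35.0
```

```bash
python3 -c "
from h import *
tilt()
s=imaging.camera('scene');cv2.imwrite('pics/s2.png',cv2.resize(s['img'][100:350,180:460],(728,650),interpolation=2)[:600,:,::-1])"
```

```text
tilt 55.145471811242665 r 229.92285081651414
```

View pics/s2.png

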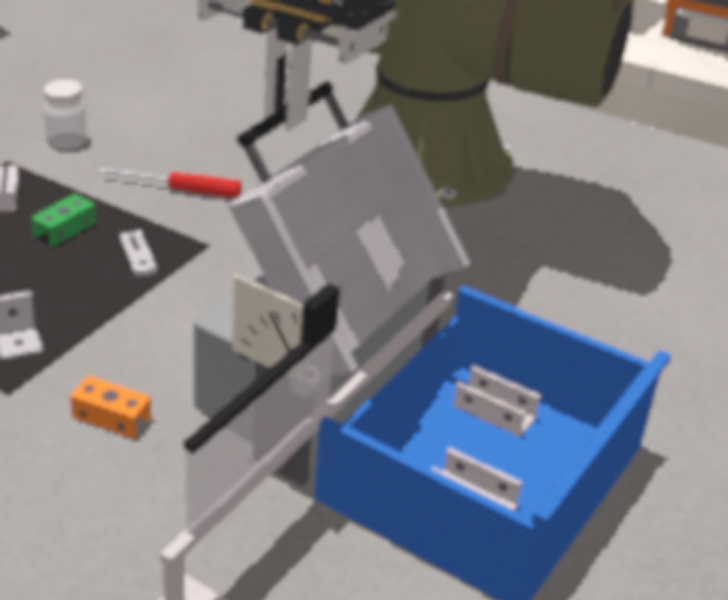

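The pan is tipped to about 55° and both brackets are already in the bin, at about (497,400) and (480,478). I hold it there.

arm_command --pt "0.05 0 0 0 0" --pt "0.05 0 0 0 0" --pt "0.05 0 0 0 0" --pt "0.05 0 0 0 0" --pt "0.05 0 0 0 0" --pt "0.05 0 0 0 0" --pt "0.05 0 0 0 0" --pt "0.05 0 0 0 0" --pt "0.05 0 0 0 0" --pt "0.05 0 0 0 0" --pt "0.05 0 0 0 0" --pt "0.05 0 0 0 0" --pt "0.05 0 0 0 0" --pt "0.05 0 0 0 0" --pt "0.05 0 0 0 0" --pt "0.05 0 0 0 0" --pt "0.05 0 0 0 0" --pt "0.05 0 0 0 0" --pt "0.05 0 0 0 0" --pt "0.05 0 0 0 0"

```text
clock: 32.08
eef_pos: [505.9, 92.7, 319.3]
eef_rot: [-3.138, 0.008, 3.121]
wrist_force: [2.3, -14.7, 24.7]
finger_gap: 13.1
finger_force: 35.0
```

arm_command --pt "0.05 0 0 0 0" --pt "0.05 0 0 0 0" --pt "0.05 0 0 0 0" --pt "0.05 0 0 0 0" --pt "0.05 0 0 0 0" --pt "0.05 0 0 0 0" --pt "0.05 0 -8.2 5.3 0" --pt "0.05 0 -16.1 11.2 0" --pt "0.05 0 -23.7 17.2 0" --pt "0.05 0 -31 23.8 0" --pt "0.05 0 -38.2 30.6 0" --pt "0.05 0 -44.7 37.7 0" --pt "0.05 0 -51.1 45.1 0" --pt "0.05 0 -56.7 52.8 0" --pt "0.05 0 -56.7 52.8 0"

```text
clock: 33.95
eef_pos: [504.2, 36.0, 263.5]
eef_rot: [-3.138, 0.003, 3.121]
wrist_force: [3.5, -13.1, 4.0]
finger_gap: 13.0
finger_force: 35.0
```

```bash
python3 -c "
from h import *
tilt();s=monitor.read_state();print(s['clock'],s['eef_pos'],s['wrist_force'],s['finger_gap'])"
```

```text
tilt 35.10099552182539 r 226.8064249163634
33.95 [504.1804163   36.03577671 263.52844101] [  3.49280196 -13.13952726   3.99288192] 12.973874489378575
```

Now lower it to level, pressing slightly at the end.

arm_command --pt "0.05 0 -5.8 7.9 0" --pt "0.05 0 -11.3 16 0" --pt "0.05 0 -16.4 24.4 0" --pt "0.05 0 -21.1 33 0" --pt "0.05 0 -25.4 41.8 0" --pt "0.05 0 -29.4 50.8 0" --pt "0.05 0 -33 60.2 0" --pt "0.05 0 -36.1 69.3 0" --pt "0.05 0 -38.9 79.2 0" --pt "0.05 0 -41.2 88.3 0" --pt "0.05 0 -43.2 98.2 0" --pt "0.05 0 -44.7 107.6 0" --pt "0.05 0 -45.8 117.2 0" --pt "0.05 0 -46.4 124 0" --pt "0.05 0 -46.4 127.2 0" --pt "0.05 0 -46.4 129 0" --pt "0.05 0 -46.4 129 0"

```text
clock: 36.08
eef_pos: [503.1, -8.0, 135.4]
eef_rot: [3.141, 0.002, 3.123]
wrist_force: [-6.0, 1.8, 26.3]
finger_gap: 13.1
finger_force: 35.0
```

arm_command --pt "0.4 0 0 0 0" --pt "0.4 0 0 0 0" --pt "0.4 0 0 0 0" --pt "0.4 0 0 -40 0" --pt "0.4 0 0 -90 0" --pt "0.4 0 0 -140 0" --pt "0 0 0 -165 0" --pt "0 0 0 -165 0"

```text
clock: 37.08
eef_pos: [503.0, -8.3, 299.7]
eef_rot: [-3.141, 0.002, 3.123]
wrist_force: [0.6, -0.8, -0.3]
finger_gap: 21.0
finger_force: 0.0
```

```bash
python3 -c "
from h import *
w=imaging.camera('wrist');save(w,'w7.png');print(proj(w,[st(0,-225,142),st(-70,-225,142),st(70,-225,142)]))
go([693,226.3,300],178.9)"
```

```text
[[253.3468983  178.82196922]
 [253.33573103 113.07980033]
 [253.35676387 236.90097769]]
dx -186.0 dy 238.1 dz -2.0 turn 0.0 from [502.6  -8.3 298. ] 178.9
```

View pics/w7.png

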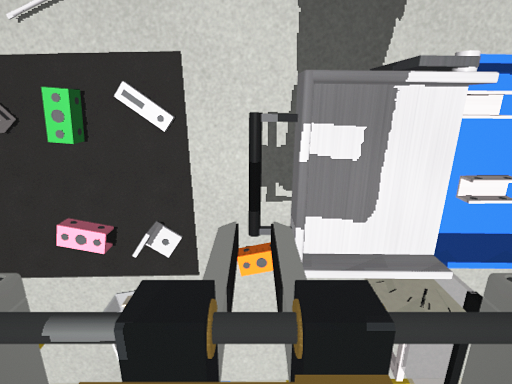

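The pan is level, with the bar at column 255 and rows 113–235 as predicted, and it is empty. Both brackets are in the bin. Now I shut the guard from the far side.

arm_command --pt "0 -20 26 -2 0" --pt "0 -55 70 -2 0" --pt "0 -90 115 -2 0" --pt "0 -125 160 -2 0" --pt "0 -160 205 -2 0" --pt "0 -186 238 -2 0" --pt "0 -186 238 -2 0" --pt "0 -186 238 -2 0" --pt "0 -186 238 40 0" --pt "0 -186 238 78 0" --pt "0 -186 238 80 0" --pt "0 -186 238 80 0"

```text
clock: 38.62
eef_pos: [693.4, 225.7, 221.0]
eef_rot: [3.141, 0.002, 3.122]
wrist_force: [0.5, -0.7, 1.4]
finger_gap: 0.2
finger_force: 0.0
```

```bash
python3 -c "
from h import *
go([455,228,219],178.9)"
```

```text
dx 238.4 dy -2.3 dz 2.0 turn -0.0 from [693.4 225.7 221. ] 178.9
```

arm_command --pt "0 10 0 0 0" --pt "0 24 0 0 0" --pt "0 38 0 0 0" --pt "0 52 0 0 0" --pt "0 66 0 0 0" --pt "0 80 0 0 0" --pt "0 94 0 0 0" --pt "0 108 -1 0 0" --pt "0 122 -1 0 0" --pt "0 136 -1 0 0" --pt "0 150 -1 0 0" --pt "0 164 -1 0 0" --pt "0 178 -2 0 0" --pt "0 192 -2 0 0" --pt "0 206 -2 0 0" --pt "0 218 -2 0 0" --pt "0 228 -2 0 0" --pt "0 234 -2 0 0" --pt "0 238 -2 0 0" --pt "0 238 -2 0 0"

```text
clock: 41.12
eef_pos: [457.0, 228.6, 218.8]
eef_rot: [3.141, 0.005, 3.123]
wrist_force: [20.2, 2.2, -5.3]
finger_gap: 0.1
finger_force: 9.9
```

At the stop (457.0, against 456.5 the first time). I back off, lift clear and check.

arm_command --pt "0 -4 0 0 0" --pt "0 -20 0 0 0" --pt "0 -25 0 -50 0" --pt "0 -60 0 -85 0" --pt "0 -60 0 -120 0" --pt "0 -60 0 -120 0" --pt "0 -60 0 -120 0"

```text
clock: 42.0
eef_pos: [514.7, 227.5, 337.3]
eef_rot: [-3.141, -0.002, 3.123]
wrist_force: [-0.5, 0.4, -0.1]
finger_gap: 0.4
finger_force: 0.0
```

```bash
python3 -c "
from h import *
w=imaging.camera('wrist');save(w,'w8.png');print(proj(w,[st(-97,7,234),st(-57,7,234)]),monitor.read_state()['wrist_force'])"
```

```text
[[248.41730793  73.56225457]
 [248.63943788 123.12341222]] [-0.08062546 -0.21935484 -0.10599902]
```

View pics/w8.png

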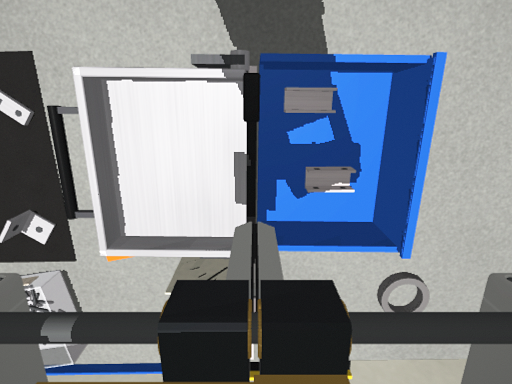

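The guard is shut, with the tab at rows 73–122 against the predicted 74–123. Both brackets rest in the bin at (308,98) and (330,180), the pan is empty and level, and the robot touches nothing.

```bash
python3 -c "
from h import *
print(job.sign_off())"
```

```text
the job is handed in; nothing more can be done
None
```

The job is handed in (sign-off returned no verdict): my last camera check showed both brackets in the blue bin, the pan level and empty, the guard fully shut and the robot clear of everything.

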